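Slide the stirrer and its flask under the burette

TASK

Set up the titration: the flask already stands on the magnetic stirrer, but not under the burette. Without picking anything up, push the stirrer along the bench with the outside of the fingers until its back is flush against the front edge of the burette stand's foot and the flask's mouth is centred under the burette tip, then take the hand away. Push on the stirrer's housing only: do not touch or topple the flask, lift or tip the stirrer, or shift the stand or the other bottles and glassware.

Things in the scene. Friction and masses are not known exactly. Their poses are not given: they have to be found in the camera images.
- stirrer: Magnetic stirrer, the thing to push: loose white box on 4 rubber feet, 180 mm deep (x), 160 wide (y), deck 66 high, 0.65 to 1 kg; slides at about 4 to 8 N. Origin: centre of its underside, on the bench; x points from the control panel (facing the robot) to the flat back, y left, z up. Upright faces: sides at y = +-80 mm, back at x = +90, both 4 to 65 mm above the bench; front see stirrer_front
- stirrer_back_left (a point): Left end of the stirrer's back face: 90 mm behind (+x) and 75 mm left (+y) of the stirrer's origin, 10 mm above the bench
- stirrer_back_right (a point): Right end of the stirrer's back face: 90 mm behind (+x) and 75 mm right (-y) of the stirrer's origin, 10 mm above the bench
- stirrer_front (a point): Middle of the stirrer's front face, 90 mm in front (-x) of its origin, 25 mm above the bench. This upright face is 160 mm wide and reaches from 4 to 46 mm above the bench; behind it a sloping grey panel with black knob and green switch rises to the deck (knob top about 70 mm high)
- plate (a point): Centre of the top of the stirrer's round white ceramic plate, 114 mm across: 25 mm behind (+x) the stirrer's origin, 70 mm above the bench
- flask: Clear glass conical flask standing loose on the stirrer's plate, within about 3 mm of the plate's centre: 82 mm across the base, tapering to a neck 34 mm across at 98 mm, 140 mm tall, 0.12 kg. Empty but for a white stir bar. Origin at the centre of its base, z up. Its mouth is thus 210 mm above the bench
- flask_mouth (a point): Centre of the flask's mouth (opening 30 mm across), 140 mm above the flask's base on its axis
- stand: Burette stand, loose but heavy (4.6 kg, slides at 20 N or more): flat blue foot 140 mm deep (x), 200 wide (y), 18 high; on it, 45 mm behind the front edge, a 12 mm steel rod to 718 mm height. Origin: on the bench at the middle of the foot's straight front edge, the one towards the robot; x points away from the robot (foot covers x = 0 to 140 mm), y left along the edge, z up
- burette_tip (a point): Lower end of the burette's jet: 65 mm in front (-x) of the foot's front edge at the stand's y = 0, 225 mm above the bench, 15 mm higher than the flask's mouth. The upright glass burette (14 mm thick, cross-wise stopcock at 277 mm) goes up from here to 775 mm; a green clamp 500 mm up joins it to the rod
- dropper_bottle: Bystander: small amber dropper bottle with black teat, 32 mm across, 90 mm tall, standing on the stand's foot. Origin at the centre of its base
- beaker: Bystander: glass beaker, 70 mm across, 92 mm tall, standing on the right (-y) half of the stand's foot. Origin at the centre of its base
- wash_bottle: Bystander: white wash bottle with red cap and bent spout, 68 mm across, about 205 mm tall, on the left. Origin at the centre of its base
- reagent_bottle: Bystander: clear bottle with red cap, 62 mm across, 150 mm tall, on the right. Origin at the centre of its base
- cylinder_100ml: Bystander: measuring cylinder on a 60 mm blue foot, 202 mm tall, on the left. Origin at the centre of its base
- mortar: Bystander: white porcelain mortar, 92 mm across, 45 mm tall, on the right. Origin at the centre of its base
Things that resemble listed ones, but are neither listed nor needed, are in the scene too. Leave any orange or pink look-alike of the stirrer alone.

How it is judged (in metres and radians):
At the end, for the whole second after the job is handed in: The stirrer stands flat on the bench with both ends of its back face within 5 mm of the stand foot's front edge; the flask stands upright on the plate with the centre of its mouth within 10 mm (seen from above) of the burette tip; the stand is within 15 mm of where it began; all is at rest (x of each of stirrer_back_left, stirrer_back_right in the frame of stand above -0.005 m and horizontal distance between flask_mouth and burette_tip below 0.01 m and horizontal distance between flask and stirrer below 0.04 m and z of flask in the frame of stirrer between 0.066 and 0.074 m and angle between flask's own z axis and vertical below 0.05 rad and angle between stirrer's own z axis and vertical below 0.04 rad and height (world z) of stirrer below 0.004 m and distance of stand from where it was at the start of the episode below 0.015 m and angle between stand's own z axis and vertical below 0.03 rad and linear speed of each of stirrer, flask, stand below 0.01 m/s); the robot touches nothing.
It fails at once if the robot touches the flask (contact force between any of the fingers, the arm and flask above 0.5 N).
It fails at once if the flask is toppled, lifted or falls off the plate (angle between flask's own z axis and vertical above 0.2 rad or z of flask in the frame of stirrer above 0.085 m or z of flask in the frame of stirrer below 0.055 m).
It fails at once if the stirrer is lifted or tipped (height (world z) of stirrer above 0.012 m or angle between stirrer's own z axis and vertical above 0.12 rad).
It fails at once if the burette stand is shifted by more than 15 mm or tipped (distance of stand from where it was at the start of the episode above 0.015 m or angle between stand's own z axis and vertical above 0.06 rad).
It fails at once if another bottle or piece of glassware is shifted by more than 20 mm or knocked over (distance of any of dropper_bottle, beaker, wash_bottle, reagent_bottle, cylinder_100ml, mortar from where it was at the start of the episode above 0.02 m or angle between any of dropper_bottle, beaker, wash_bottle, reagent_bottle, cylinder_100ml, mortar's own z axis and vertical above 0.3 rad).
It also fails if it takes over 67 s, if anything falls off the work surface, if the arm or the gripper's body presses on something with over 40 N, if the wrist force passes 120 N, or if a joint passes its speed limit or range.

ROBOT

A 7-joint arm with a two-finger parallel gripper is mounted at the origin on the work surface. World frame = base frame: x ahead of the robot, y to its left, z up, the work surface at z = 0. Lengths are in mm, angles in rad, forces in N, time in s.
With the tool pointing down it reaches from about 400 to 850 mm from the base axis. Payload 4.4 kg.
Tool frame: the origin (TCP) lies at the very end of the fingers, on their centre line; the grasp point (between the pads) lies 19 mm behind it; x points along the fingers, z is the direction in which the jaws open and shut, and the axes are right-handed (so a half turn about x gives the same grasp; the last joint's range is limited). The gripper opens to 94 mm and grips with 3 to 60 N. Pads are 16 mm wide; open, the fingers measure 119 mm over their backs; the gripper's body (75 mm by 177 mm) begins 78 mm behind the grasp point.
Start: joints at [-1.169, 0.628, 0.038, 1.517, -0.027, 0.996, -0.02], TCP at [293.08, 580.192, 205.478] pointing down, gripper open.
Joint ranges: [-3.06, 3.06], [-0.37, 2.12], [-1.25, 1.32], [0.18, 2.47], [-1.1, 4.24], [0.23, 1.98], [-2.94, 2.94]. Speed limits (rad/s): [2.57, 2.57, 3.14, 3.14, 3.14, 3.14, 3.14].

INTERFACE

Orientations are given as a unit quaternion [x, y, z, w].
In Python, from plant import env gives the robot as it stands.
- The arm moves only by the shell command python3 -m crank 'ROWS' [OPENING] [FORCE]. ROWS is JSON, a list of rows, each an object of numbers: "dx", "dy", "dz": the shift along the world's x, y, z in units of 40 mm (1.0 is 40 mm); "wx", "wy", "wz": the turn, a rotation vector about the world's x, y, z in rad. A call has 1 to 5 rows; each row shifts and turns the pose as measured when the row begins; what a row does not reach is not made up. A row lasts 1/10 s, in which the tool goes at most 50 mm and 8.59 degrees, less where a joint would pass 70% of its speed; a pose out of reach is approached as far as the arm can. A call is refused whole if a number of a shift passes 1 or a number of a turn 0.15, either way. A call with a gripper value outside its range is refused whole. OPENING is the opening, from 0 (shut) to 1 (fully open), set as the call begins (- or left out, the last holds). The fingers move at their own pace and stop on an object; FORCE is the grip in N (left out, the last holds). Time passes only in rows, so rows that do not move let the fingers close. It gives the time, the measured TCP pose, the force and the opening at its end, in the units of the state.
- env.observe(): the state, without advancing time (a new reading comes with each control period).
- env.get_image(name): name is "side" or "top" or "wrist"; returns (picture, depth): 384x512x3 uint8, blue, green, red; 384x512 float32, mm along the optical axis (not along the pixel's ray), 0 where there is no reading.
- env.camera_info(name): a dict with "mtx" (3x3 intrinsics, pixels), "k1" (the pictures are not rectified: a ray, as slopes to the right and down, at radius r is drawn at 1 + k1 r^2 times it, then the intrinsics apply), "eye" and "rotation" of the camera in the world. Camera axes: x right, y down, z forward; pixel columns grow to the right and rows downward; lengths in mm; the calibration is good to about 2 mm. A picture is of the moment at which its call begins: read the wrist's pose just before it. camera_info takes no time and is no camera call; for the wrist camera it gives the pose at the moment of the call.
- env.close_job(): hands the job in, once; it reports no verdict.
The state is a dict: "clock": time; "joints": joint angles; "joint_velocities": joint speeds; "tau": joint torques, N m; "ee_pos": TCP position; "orientation": TCP orientation; "wrist_force": force on the tool from outside, world axes, zero at the start; "torque": the same for the moment, N m; "grip_width": finger opening in mm.
Only numpy, scipy, OpenCV 4.12 (cv2) and the standard library are available. Lean on these libraries where they do the work, as an engineer would, in place of code of your own. Each camera call takes 0.05 s, during which the arm holds its last target.

## Working session

There is one attempt and no reset: what is moved stays moved. The work goes in short steps, Python scripts to look and compute and a shell command to move; the robot and the scene stay as the last step left them, time stands still between calls to the robot, and variables do not carry over. Pictures are saved under pics/ and viewed, and the job is handed in when it is done.

```bash
ls; mkdir -p pics; cat > h.py <<'E'
import numpy as np, cv2
from plant import env
def ray(ci,u,v):
    K=np.array(ci['mtx']);k=ci['k1']
    d=np.array([(u-K[0,2])/K[0,0],(v-K[1,2])/K[1,1]]);p=d.copy()
    for _ in range(20): p=d/(1+k*(p@p))
    return np.array(ci['eye']).ravel(), np.array(ci['rotation'])@np.array([p[0],p[1],1.])
def onz(ci,u,v,z):
    e,r=ray(ci,u,v); return e+r*(z-e[2])/r[2]
def proj(ci,P):
    K=np.array(ci['mtx']);c=np.array(ci['rotation']).T@(np.array(P,float)-np.array(ci['eye']).ravel())
    p=c[:2]/c[2];p=p*(1+ci['k1']*(p@p));return K[0,0]*p[0]+K[0,2],K[1,1]*p[1]+K[1,2]
E
python3 - <<'E'
from h import *
o=env.observe();print(o['clock'],o['ee_pos'],o['orientation'],o['grip_width'])
for n in('top','side'):
    ci=env.camera_info(n);print(n,ci)
    im,d=env.get_image(n);cv2.imwrite(f'pics/{n}0.png',im);np.save(f'{n}0d.npy',d)
E
```

```text
pics
0.0 [292.79138804 579.6061274  204.56449524] [-0.37086863  0.60280404  0.37015909  0.6017192 ] 94.04031179606338
top {'mtx': array([[383.16870018,   0.        , 257.06293103],
       [  0.        , 383.16870018, 193.34166784],
       [  0.        ,   0.        ,   1.        ]]), 'k1': -0.09798177910520973, 'eye': array([ 446.83303535,   11.47403131, 1301.52497614]), 'rotation': array([-0.70059671,  0.71183166, -0.03179968,  0.0380621 ])}
side {'mtx': array([[422.21440446,   0.        , 255.18418134],
       [  0.        , 422.21440446, 192.16638417],
       [  0.        ,   0.        ,   1.        ]]), 'k1': -0.01398915778790095, 'eye': array([ 432.96259448,  772.53172622, 1094.63869459]), 'rotation': array([-0.07479873,  0.93768402, -0.33836909,  0.02569423])}
```

```bash
sed -i "s/np.array(ci\['rotation'\])/R_(ci)/g" h.py; cat >> h.py <<'E'
from scipy.spatial.transform import Rotation
def R_(ci): return Rotation.from_quat(ci['rotation']).as_matrix()
E
cat h.py | head -9
```

```text
import numpy as np, cv2
from plant import env
def ray(ci,u,v):
    K=np.array(ci['mtx']);k=ci['k1']
    d=np.array([(u-K[0,2])/K[0,0],(v-K[1,2])/K[1,1]]);p=d.copy()
    for _ in range(20): p=d/(1+k*(p@p))
    return np.array(ci['eye']).ravel(), R_(ci)@np.array([p[0],p[1],1.])
def onz(ci,u,v,z):
    e,r=ray(ci,u,v); return e+r*(z-e[2])/r[2]
```

View pics/top0.png

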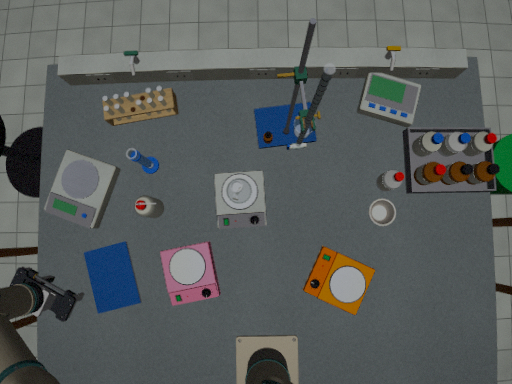

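View pics/side0.png

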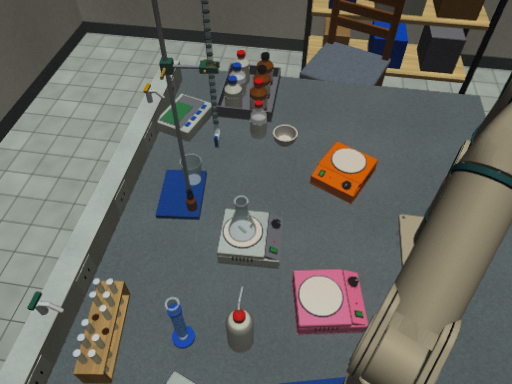

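The top view shows the white stirrer around (240,200) and the blue foot around (285,126), which is rotated slightly. The wash bottle is at (146,206), the pink stirrer look-alike at (190,273), and the reagent bottle at (393,180). I'll crop in and measure the edges.

```bash
python3 - <<'E'
from h import *
im=cv2.imread('pics/top0.png')
c=im[90:240,190:340];cv2.imwrite('pics/top0c.png',cv2.resize(c,None,fx=4,fy=4,interpolation=cv2.INTER_CUBIC))
im=cv2.imread('pics/side0.png')
c=im[150:280,140:300];cv2.imwrite('pics/side0c.png',cv2.resize(c,None,fx=4.5,fy=4.5,interpolation=cv2.INTER_CUBIC))
E
```

```text
(no output)
```

View pics/top0c.png

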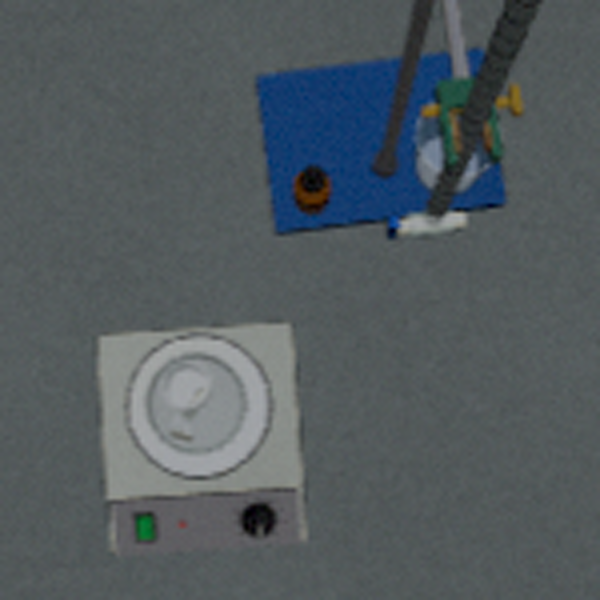

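View pics/side0c.png

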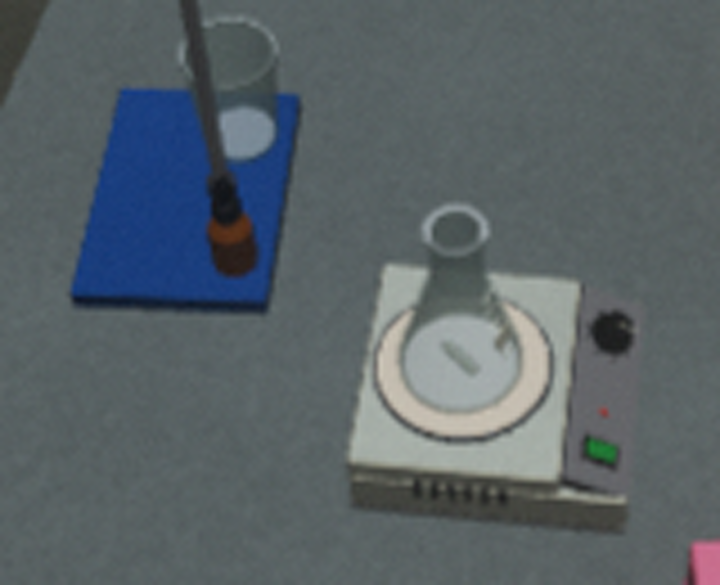

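```bash
cat >> h.py <<'E'
def P4(mask): 
    c=max(cv2.findContours(mask,0,1)[0],key=cv2.contourArea);h=cv2.convexHull(c)
    for e in np.arange(.01,.2,.005):
        a=cv2.approxPolyDP(h,e*cv2.arcLength(h,True),True)
        if len(a)==4: return a[:,0,:].astype(float)
def edgefit(ci,m,z,a,b,inner=.12):
    # mask boundary points near segment a-b (pixels) -> line fit in world at height z
    g=cv2.GaussianBlur(m.astype(np.float32),(0,0),1);pts=[]
    a=np.array(a);b=np.array(b);t=(b-a)/np.linalg.norm(b-a);n=np.array([-t[1],t[0]])
    for s in np.linspace(inner,1-inner,60):
        q=a+(b-a)*s;o=np.arange(-4,4.01,.1);X=q[0]+n[0]*o;Y=q[1]+n[1]*o
        v=cv2.remap(g,X.astype(np.float32)[None],Y.astype(np.float32)[None],1)[0]
        k=np.where(np.diff(np.sign(v-.5*255)))[0]
        if len(k)==1: pts.append(onz(ci,X[k[0]],Y[k[0]],z)[:2])
    pts=np.array(pts); vx,vy,x,y=cv2.fitLine(pts.astype(np.float32),cv2.DIST_HUBER,0,.01,.01).ravel()
    return np.array([x,y]),np.array([vx,vy]),len(pts)
def inter(l1,l2):
    s=np.linalg.solve(np.array([l1[1],-l2[1]]).T,l2[0]-l1[0]);return l1[0]+s[0]*l1[1]
E
python3 - <<'E'
from h import *
for n in('top','side'):
    ci=env.camera_info(n);im=cv2.imread(f'pics/{n}0.png')
    hsv=cv2.cvtColor(im,cv2.COLOR_BGR2HSV)
    m=cv2.inRange(hsv,(100,140,50),(125,255,255))
    if n=='top': m[:,:240]=0;m[:,330:]=0;m[160:]=0
    else: m[:,:140]=0;m[:,215:]=0;m[:150]=0;m[240:]=0
    m=cv2.morphologyEx(m,cv2.MORPH_CLOSE,np.ones((5,5)))
    c=max(cv2.findContours(m,0,2)[0],key=cv2.contourArea);m[:]=0;cv2.drawContours(m,[cv2.convexHull(c)],-1,255,-1)
    q=P4(m);print(n,'foot px',q.tolist())
    L=[edgefit(ci,m,18,q[i],q[(i+1)%4]) for i in range(4)]
    for i in range(4): print(' edge',q[i],q[(i+1)%4],L[i][0],np.degrees(np.arctan2(L[i][1][1],L[i][1][0])),L[i][2],'corner',inter(L[i-1],L[i]))
ci=env.camera_info('top')
f=lambda x,y,z:onz(ci,190+(x+.5)/4-.5,90+(y+.5)/4-.5,z).round(1)
print('deck back L,R',f(99,337,66),f(290,324,66));print('plate',f(199,406,70))
print('front bot',f(113,552,4),f(306,541,4),'deck front',f(107,500,66),f(297,488,66))
print('rod base',f(385,168,18))
ci=env.camera_info('side')
g=lambda x,y,z:onz(ci,140+(x+.5)/4.5-.5,150+(y+.5)/4.5-.5,z).round(1)
print('side plate',g(464,367,70),'mouth',g(456,231,210),'flask base',g(460,361,70))
print('deck',g(386,266,66),g(349,466,66),g(582,283,66))
E
```

```text
top foot px [[310.0, 103.0], [292.0, 145.0], [259.0, 147.0], [255.0, 109.0]]
 edge [310. 103.] [292. 145.] [ 808.4389  -139.82336] -22.614721 60 corner [ 893.11816 -175.09747]
 edge [292. 145.] [259. 147.] [728.11835 -44.40597] 85.97961 54 corner [ 723.88745 -104.6025 ]
 edge [259. 147.] [255. 109.] [794.8868    22.810741] 6.543397 60 corner [732.3384    15.636257]
 edge [255. 109.] [310. 103.] [881.8725  -70.46777] -83.865364 60 corner [870.9096    31.530785]
side foot px [[205.0, 171.0], [198.0, 218.0], [156.0, 215.0], [167.0, 170.0]]
 edge [205. 171.] [198. 218.] [739.48975 -63.96519] -83.82133 60 corner [ 751.9346  -178.92032]
 edge [198. 218.] [156. 215.] [797.099    34.70883] 6.198033 52 corner [729.6011    27.378551]
 edge [156. 215.] [167. 170.] [880.5377   -50.737553] -83.7019 60 corner [870.23065   42.650932]
 edge [167. 170.] [205. 171.] [ 821.4563  -171.59712] 6.0131826 54 corner [ 893.04443 -164.05626]
deck back L,R [635.6 159.9  66. ] [643.6   3.8  66. ]
plate [577.2  78.5  70. ]
front bot [461.2 156.3   4. ] [468.1  -7.    4. ] deck front [502.5 154.   66. ] [5.098e+02 4.000e-01 6.600e+01]
rod base [785.2 -80.2  18. ]
side plate [577.1  85.3  70. ] mouth [579.3  83.8 210. ] flask base [580.5  81.   70. ]
deck [644.8   9.3  66. ] [635.8 168.   66. ] [511.    2.3  66. ]
```

```bash
cat >> h.py <<'E'
def st():
    o=env.observe();R=Rotation.from_quat(o['orientation']).as_matrix()
    print('t%.2f'%o['clock'],'tcp',np.round(o['ee_pos'],1),'down',R[:,0].round(3),'jaw deg %.2f'%np.degrees(np.arctan2(R[1,2],R[0,2])),'jawz %.3f'%R[2,2],'F',np.round(o['wrist_force'],1),'w%.0f'%o['grip_width'],'j',np.round(o['joints'],2))
E
python3 - <<'E'
from h import *
st()
ci=env.camera_info('top')
for n,u,v,z in(('wash cap',141,205,190),('wash body bottom',155,214,10),('cyl',151,165,5),('pinkplate',187,266,70),('mortar',382,212,45),('reagent',398,176,150)): print(n,onz(ci,u,v,z).round())
E
```

```text
t0.10 tcp [292.8 579.6 204.7] down [-0.001 -0.002 -1.   ] jaw deg 63.19 jawz -0.002 F [0.3 0.2 0.5] w94 j [-1.17  0.63  0.04  1.52 -0.03  1.   -0.02]
wash cap [528. 362. 190.]
wash body bottom [510. 370.  10.]
cyl [680. 388.   5.]
pinkplate [339. 249.  70.]
mortar [ 503. -390.   45.]
reagent [ 607. -412.  150.]
```

```bash

python3 -m crank '[{"dz":0.9,"dx":0.3,"dy":-0.5,"wz":-0.08},{"dx":0.5,"dy":-0.8,"wz":-0.09},{"dx":0.5,"dy":-0.8,"wz":-0.09},{"dx":0.5,"dy":-0.8,"wz":-0.09},{"dx":0.5,"dy":-0.8,"wz":-0.09}]' 1
python3 -m crank '[{"dx":0.5,"dy":-0.8,"wz":-0.09},{"dx":0.5,"dy":-0.8,"wz":-0.09},{"dx":0.5,"dy":-0.8,"wz":-0.09},{"dx":0.5,"dy":-0.8,"wz":-0.09},{"dx":0.5,"dy":-0.8,"wz":-0.09}]'
python3 -c "from h import *;st()"
```

```text
t0.10 tcp [292.8 579.6 204.7] down [-0.001 -0.002 -1.   ] jaw deg 63.19 jawz -0.002 F [0.3 0.2 0.5] w94 j [-1.17  0.63  0.04  1.52 -0.03  1.   -0.02]validation failed for argument at $[0]...
validation failed for argument at $[0]...
```

```bash

python3 -m crank '[{"dx":0.3,"dy":-0.5,"dz":0.9,"wx":0,"wy":0,"wz":-0.08}]' 1; python3 -m crank --help | head -20
python3 -c "from h import *;st()"
```

```text
clock: 0.2
ee_pos: [300.2, 559.0, 235.6]
orientation: [-0.349, 0.62, 0.346, 0.612]
wrist_force: [0.1, -0.2, -0.1]
grip_width: 93.9
t0.20 tcp [300.2 559.  235.6] down [-0.008 -0.009 -1.   ] jaw deg 58.82 jawz -0.012 F [ 0.1 -0.2 -0.1] w94 j [-1.16  0.58  0.06  1.51 -0.04  1.06 -0.06]invalid input: not JSON, or not a number
```

All six keys are required in every row.

```bash

python3 -m crank '[{"dx":0.5,"dy":-0.8,"dz":0,"wx":0,"wy":0,"wz":-0.09},{"dx":0.5,"dy":-0.8,"dz":0,"wx":0,"wy":0,"wz":-0.09},{"dx":0.5,"dy":-0.8,"dz":0,"wx":0,"wy":0,"wz":-0.09},{"dx":0.5,"dy":-0.8,"dz":0,"wx":0,"wy":0,"wz":-0.09},{"dx":0.5,"dy":-0.8,"dz":0,"wx":0,"wy":0,"wz":-0.09}]'
python3 -m crank '[{"dx":0.5,"dy":-0.8,"dz":0,"wx":0,"wy":0,"wz":-0.09},{"dx":0.5,"dy":-0.8,"dz":0,"wx":0,"wy":0,"wz":-0.09},{"dx":0.5,"dy":-0.8,"dz":0,"wx":0,"wy":0,"wz":-0.09},{"dx":0.5,"dy":-0.8,"dz":0,"wx":0,"wy":0,"wz":-0.09}]'
python3 -c "from h import *;st()"
```

```text
clock: 0.7
ee_pos: [400.7, 398.1, 238.3]
orientation: [-0.196, 0.681, 0.199, 0.676]
wrist_force: [-0.0, 0.6, -0.6]
grip_width: 93.8
clock: 1.1
ee_pos: [482.2, 264.0, 237.3]
orientation: [-0.066, 0.707, 0.069, 0.701]
wrist_force: [1.0, 1.0, 0.4]
grip_width: 94.2
t1.10 tcp [482.2 264.  237.3] down [-0.009  0.003 -1.   ] jaw deg 10.95 jawz -0.008 F [1.  1.  0.4] w94 j [-0.76  0.47  0.31  1.76 -0.18  0.95 -0.18]
```

```bash

python3 -m crank '[{"dx":0.8,"dy":-0.5,"dz":0,"wx":0,"wy":0,"wz":-0.07},{"dx":0.7,"dy":-0.5,"dz":0,"wx":0,"wy":0,"wz":-0.07},{"dx":0.1,"dy":-0.2,"dz":0,"wx":0,"wy":0.01,"wz":0},{"dx":0,"dy":0,"dz":0,"wx":0,"wy":0,"wz":0}]'
python3 - <<'E'
from h import *
st()
for n in('top','side','wrist'):
    im,d=env.get_image(n);cv2.imwrite(f'pics/{n}1.png',im)
a=[cv2.imread(f'pics/{n}1.png') for n in('top','side')]
cv2.imwrite('pics/both1.png',np.hstack([cv2.resize(a[0][90:290,120:320],(400,400)),cv2.resize(a[1][150:350,120:320],(400,400))]))
E
```

```text
clock: 1.5
ee_pos: [549.5, 206.7, 236.4]
orientation: [-0.012, 0.714, 0.013, 0.7]
wrist_force: [-0.4, -0.5, 0.0]
grip_width: 94.1
t1.50 tcp [549.5 206.7 236.4] down [-0.02  0.   -1.  ] jaw deg 2.02 jawz -0.020 F [-0.4 -0.5  0. ] w94 j [-0.62  0.54  0.35  1.65 -0.22  1.02 -0.17]
```

View pics/both1.png

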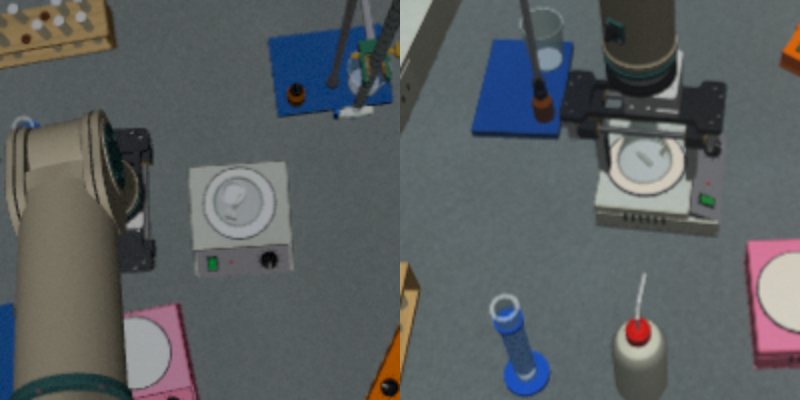

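View pics/wrist1.png

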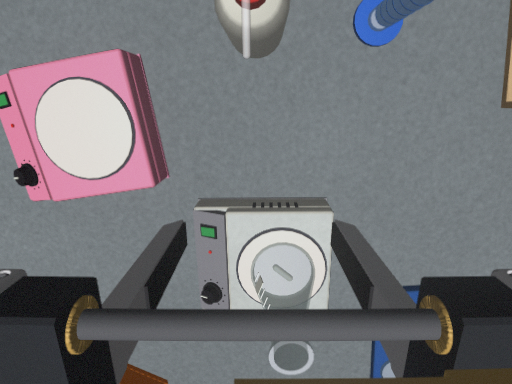

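```bash
python3 - <<'E'
from h import *
ci=env.camera_info('wrist');print(ci['eye'])
for u,v,z in((199,198,4),(326,198,4),(229,211,66),(331,211,66),(281,268,70),(291,357,210)): print(u,v,onz(ci,u,v,z).round(1))
print('wash', onz(ci,252,30,100))
ci=env.camera_info('side')
for n,z in(('tip',225),): print(proj(ci,(675,-82,225)),onz(ci,217,146,225))
E
```

```text
[548.86847592 291.20277974 415.17319198]
199 198 [459.6 153.2   4. ]
326 198 [641.5 161.5   4. ]
229 211 [510.  158.8  66. ]
331 211 [635.4 164.6  66. ]
281 268 [578.6  85.   70. ]
291 357 [580.3  83.  210. ]
wash [533.37582692 355.71626557 100.        ]
(np.float64(218.7373479743402), np.float64(149.7410134660077)) [683.35972014 -96.45900386 225.        ]
```

```bash

python3 -m crank '[{"dx":0,"dy":-0.5,"dz":-0.8,"wx":0,"wy":-0.02,"wz":0.02},{"dx":0,"dy":0,"dz":-0.9,"wx":0,"wy":0,"wz":0},{"dx":0,"dy":0,"dz":-0.9,"wx":0,"wy":0,"wz":0},{"dx":0,"dy":0,"dz":-0.9,"wx":0,"wy":0,"wz":0},{"dx":0,"dy":0,"dz":-0.8,"wx":0,"wy":0,"wz":0}]'
python3 -c "from h import *;st()"
```

```text
clock: 2.15
ee_pos: [545.8, 201.4, 65.6]
orientation: [-0.023, 0.703, 0.032, 0.71]
wrist_force: [0.7, -0.3, 0.4]
grip_width: 94.2
t2.15 tcp [545.8 201.4  65.6] down [ 0.01   0.013 -1.   ] jaw deg 4.46 jawz 0.011 F [ 0.7 -0.3  0.4] w94 j [-0.55  0.73  0.24  1.85 -0.31  0.59 -0.03]
```

```bash

python3 -m crank '[{"dx":0.05,"dy":-0.1,"dz":-0.7,"wx":-0.013,"wy":0.01,"wz":-0.02},{"dx":0,"dy":0,"dz":-0.4,"wx":0,"wy":0,"wz":0},{"dx":0,"dy":-0.1,"dz":0,"wx":0,"wy":0,"wz":0}]'
python3 -c "from h import *;st()"
```

```text
clock: 2.45
ee_pos: [540.1, 199.5, 16.0]
orientation: [-0.023, 0.71, 0.025, 0.703]
wrist_force: [-0.2, 0.8, 0.7]
grip_width: 93.5
t2.45 tcp [540.1 199.5  16. ] down [-0.01   0.001 -1.   ] jaw deg 3.90 jawz -0.010 F [-0.2  0.8  0.7] w94 j [-0.54  0.81  0.22  1.86 -0.33  0.52 -0.02]
```

```bash

python3 -m crank '[{"dx":0.35,"dy":-0.2,"dz":0.2,"wx":0,"wy":-0.01,"wz":-0.015},{"dx":0.05,"dy":-0.2,"dz":0.05,"wx":0,"wy":0,"wz":0},{"dx":0,"dy":-0.15,"dz":0,"wx":0,"wy":0,"wz":0},{"dx":0,"dy":-0.15,"dz":0,"wx":0,"wy":0,"wz":0}]'
python3 -c "from h import *;st()"
python3 -m crank '[{"dx":0,"dy":-0.15,"dz":0,"wx":0,"wy":0,"wz":0},{"dx":0,"dy":-0.15,"dz":0,"wx":0,"wy":0,"wz":0}]'
python3 -c "from h import *;st()"
```

```text
clock: 2.85
ee_pos: [558.7, 172.3, 30.7]
orientation: [-0.018, 0.705, 0.021, 0.709]
wrist_force: [0.7, -0.0, 0.0]
grip_width: 94.1
t2.85 tcp [558.7 172.3  30.7] down [ 0.005  0.004 -1.   ] jaw deg 3.21 jawz 0.006 F [ 0.7 -0.   0. ] w94 j [-0.49  0.79  0.23  1.85 -0.32  0.54  0.01]
clock: 3.05
ee_pos: [558.8, 161.8, 31.9]
orientation: [-0.017, 0.704, 0.023, 0.709]
wrist_force: [-0.3, 3.7, -2.0]
grip_width: 93.8
t3.05 tcp [558.8 161.8  31.9] down [ 0.007  0.008 -1.   ] jaw deg 3.22 jawz 0.007 F [-0.3  3.7 -2. ] w94 j [-0.46  0.78  0.22  1.86 -0.32  0.53  0.03]
```

```bash

python3 -m crank '[{"dx":0,"dy":-0.2,"dz":-0.1,"wx":-0.005,"wy":0.005,"wz":0},{"dx":-0.02,"dy":-0.25,"dz":-0.05,"wx":0,"wy":0,"wz":0.01},{"dx":-0.02,"dy":-0.25,"dz":0,"wx":0,"wy":0,"wz":0.01},{"dx":-0.02,"dy":-0.25,"dz":0,"wx":0,"wy":0,"wz":0.01},{"dx":0,"dy":-0.25,"dz":0,"wx":0,"wy":0,"wz":0.01}]'
python3 - <<'E'
from h import *
st()
im,d=env.get_image('side');cv2.imwrite('pics/side2.png',cv2.resize(im[120:320,120:380],(780,600)))
E
```

```text
clock: 3.55
ee_pos: [556.2, 128.0, 28.4]
orientation: [-0.03, 0.705, 0.046, 0.707]
wrist_force: [-1.3, 4.6, -1.2]
grip_width: 93.8
t3.55 tcp [556.2 128.   28.4] down [ 0.002  0.023 -1.   ] jaw deg 6.10 jawz 0.005 F [-1.3  4.6 -1.2] w94 j [-0.37  0.77  0.18  1.89 -0.3   0.5   0.13]
```

View pics/side2.png

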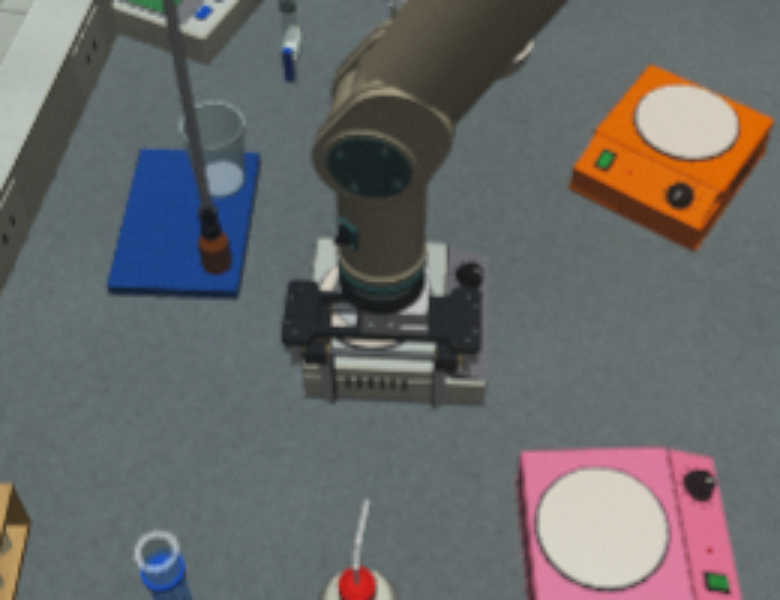

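```bash

python3 -m crank '[{"dx":0,"dy":-0.3,"dz":-0.05,"wx":-0.02,"wy":0,"wz":0},{"dx":0,"dy":-0.3,"dz":0,"wx":0,"wy":0,"wz":0},{"dx":0,"dy":-0.3,"dz":0,"wx":-0.005,"wy":0,"wz":0},{"dx":0,"dy":-0.3,"dz":0,"wx":0,"wy":0,"wz":0},{"dx":0,"dy":-0.3,"dz":0,"wx":-0.005,"wy":0,"wz":0}]'
python3 -c "from h import *;st()"
```

```text
clock: 4.1
ee_pos: [557.6, 69.9, 27.5]
orientation: [-0.04, 0.704, 0.038, 0.708]
wrist_force: [0.1, 5.1, 0.0]
grip_width: 94.2
t4.10 tcp [557.6  69.9  27.5] down [ 0.005 -0.002 -1.   ] jaw deg 6.29 jawz 0.004 F [0.1 5.1 0. ] w94 j [-0.29  0.77  0.18  1.91 -0.27  0.48  0.19]
```

```bash

python3 -m crank '[{"dx":0,"dy":-0.3,"dz":0,"wx":0,"wy":0,"wz":0},{"dx":0,"dy":-0.3,"dz":0,"wx":-0.005,"wy":0,"wz":0},{"dx":0,"dy":-0.3,"dz":0,"wx":0,"wy":0,"wz":0},{"dx":0,"dy":-0.3,"dz":0,"wx":-0.005,"wy":0,"wz":0},{"dx":0,"dy":-0.2,"dz":0,"wx":0,"wy":0,"wz":0}]'
python3 - <<'E'
from h import *
st()
im,d=env.get_image('side');cv2.imwrite('pics/side3r.png',im);cv2.imwrite('pics/side3.png',cv2.resize(im[100:260,140:340],(750,600)))
im,d=env.get_image('top');cv2.imwrite('pics/top3r.png',im);cv2.imwrite('pics/top3.png',cv2.resize(im[90:250,190:390],(750,600)))
E
```

```text
clock: 4.6
ee_pos: [557.3, 8.9, 27.4]
orientation: [-0.043, 0.705, 0.034, 0.707]
wrist_force: [-0.2, 5.5, -0.6]
grip_width: 94.1
t4.60 tcp [557.3   8.9  27.4] down [ 0.004 -0.013 -1.   ] jaw deg 6.18 jawz 0.003 F [-0.2  5.5 -0.6] w94 j [-0.19  0.76  0.18  1.92 -0.25  0.47  0.27]
```

View pics/side3.png

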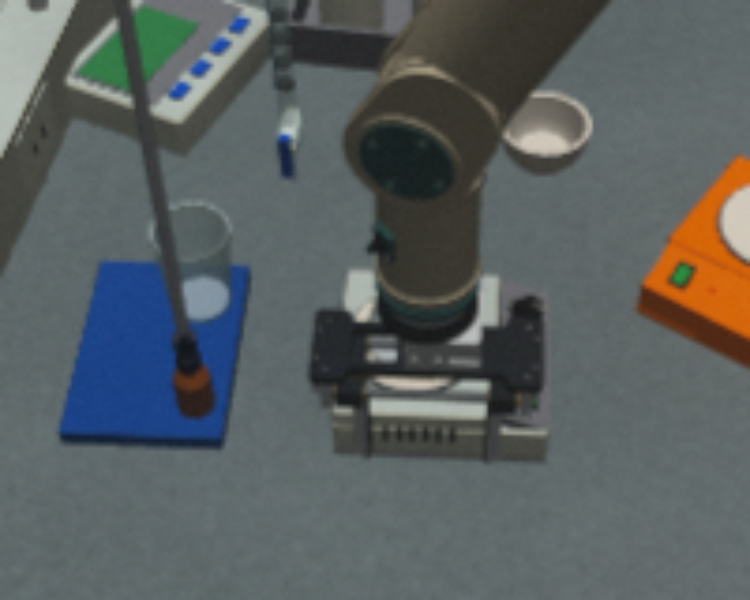

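View pics/top3.png

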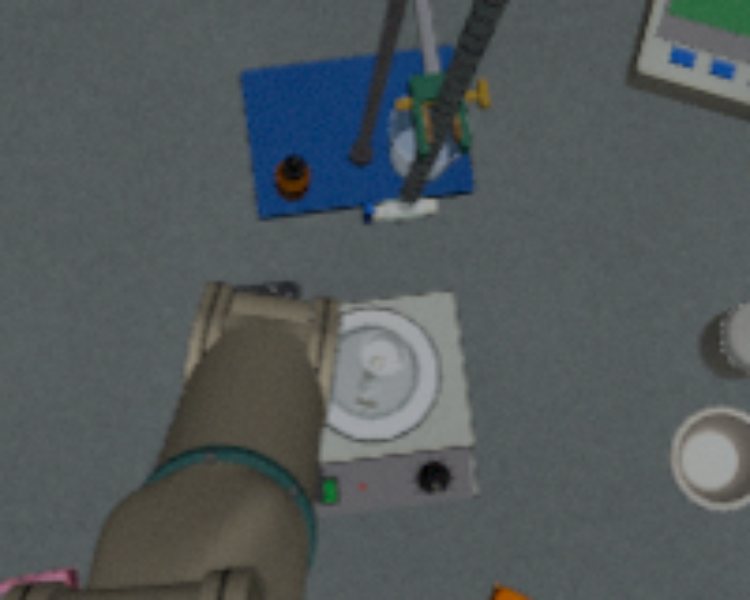

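```bash
python3 - <<'E'
from h import *
ci=env.camera_info('top')
f=lambda x,y,z:onz(ci,190+(x+.5)/3.75-.5,90+(y+.5)/3.75-.5,z)[:2]
L=f(261,217,18);R=f(473,192,18);B=f(240,73,18)
y=(L-R)/np.linalg.norm(L-R);x=np.array([y[1],-y[0]]);print('L,R',L,R,np.linalg.norm(L-R),'yaw',np.degrees(np.arctan2(x[1],x[0])),'left edge yaw',np.degrees(np.arctan2(*(B-L)[::-1])))
M=L-y*100
for n,p in(('plate',f(374,374,70)),('rod',f(360,156,18)),('deckR back',f(453,291,66)),('deckR front',f(472,446,66))):
    print(n,p.round(1),'stand frame',((p-M)@x).round(1),((p-M)@y).round(1))
E
```

```text
L,R [731.21120481  12.04226637] [ 751.45206111 -181.78263259] 194.87889501009718 yaw 5.961707319585645 left edge yaw 7.199526880423988
plate [580.2 -83.2] stand frame -160.0 21.0
rod [786.6 -79.4] stand frame 45.6 3.3
deckR back [ 652.3 -154.1] stand frame -95.8 -57.1
deckR front [ 516.9 -166.5] stand frame -231.7 -55.4
```

```bash

python3 -m crank '[{"dx":0,"dy":-0.2,"dz":0,"wx":0.01,"wy":0,"wz":0.005},{"dx":0,"dy":-0.2,"dz":0,"wx":0,"wy":0,"wz":0}]'
python3 -c "from h import *;st()"
```

```text
clock: 4.9
ee_pos: [556.8, -6.4, 27.5]
orientation: [-0.041, 0.705, 0.039, 0.707]
wrist_force: [-0.5, 5.0, -0.2]
grip_width: 94.2
t4.90 tcp [556.8  -6.4  27.5] down [ 0.003 -0.002 -1.   ] jaw deg 6.49 jawz 0.003 F [-0.5  5.  -0.2] w94 j [-0.14  0.76  0.16  1.92 -0.24  0.47  0.3 ]
```

```bash

python3 -m crank '[{"dx":0,"dy":-0.12,"dz":0,"wx":0,"wy":0,"wz":0},{"dx":0,"dy":0,"dz":0,"wx":0,"wy":0,"wz":0}]'
python3 -m crank '[{"dx":0,"dy":0.3,"dz":0,"wx":0,"wy":0,"wz":0},{"dx":-0.3,"dy":0.8,"dz":0.1,"wx":0,"wy":0,"wz":0},{"dx":-0.6,"dy":0.9,"dz":0.4,"wx":0,"wy":0,"wz":0},{"dx":-0.8,"dy":0.8,"dz":0.8,"wx":0,"wy":0,"wz":0}]'
python3 - <<'E'
from h import *
st()
im,d=env.get_image('side');cv2.imwrite('pics/side4r.png',im);cv2.imwrite('pics/side4.png',cv2.resize(im[100:260,140:340],(750,600),interpolation=2))
im,d=env.get_image('top');cv2.imwrite('pics/top4r.png',im);cv2.imwrite('pics/top4.png',cv2.resize(im[90:250,190:390],(750,600),interpolation=2))
E
```

```text
clock: 5.1
ee_pos: [556.7, -12.0, 27.5]
orientation: [-0.041, 0.705, 0.039, 0.707]
wrist_force: [0.2, 0.6, 0.3]
grip_width: 93.9
clock: 5.5
ee_pos: [492.1, 91.4, 75.4]
orientation: [-0.04, 0.705, 0.031, 0.707]
wrist_force: [0.9, 0.6, 0.2]
grip_width: 94.0
t5.50 tcp [492.1  91.4  75.4] down [ 0.004 -0.012 -1.   ] jaw deg 5.73 jawz 0.003 F [0.9 0.6 0.2] w94 j [-0.4   0.63  0.23  2.05 -0.27  0.48  0.12]
```

View pics/side4.png

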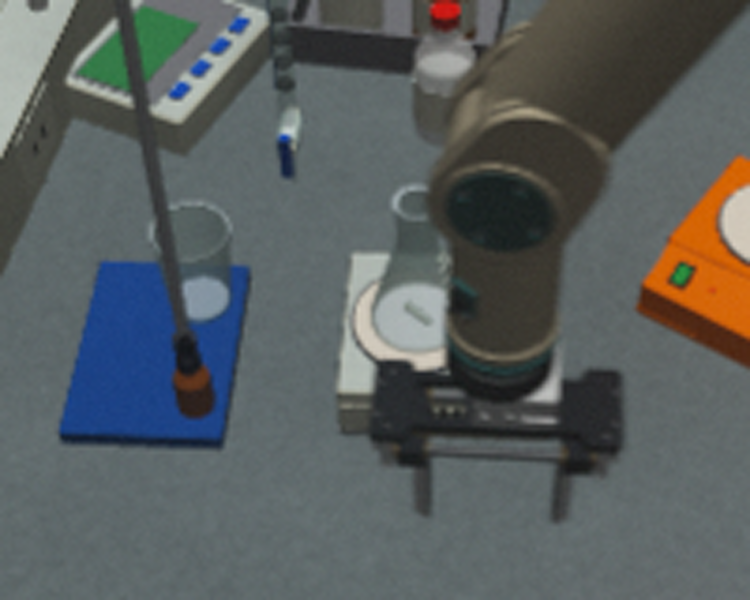

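View pics/top4.png

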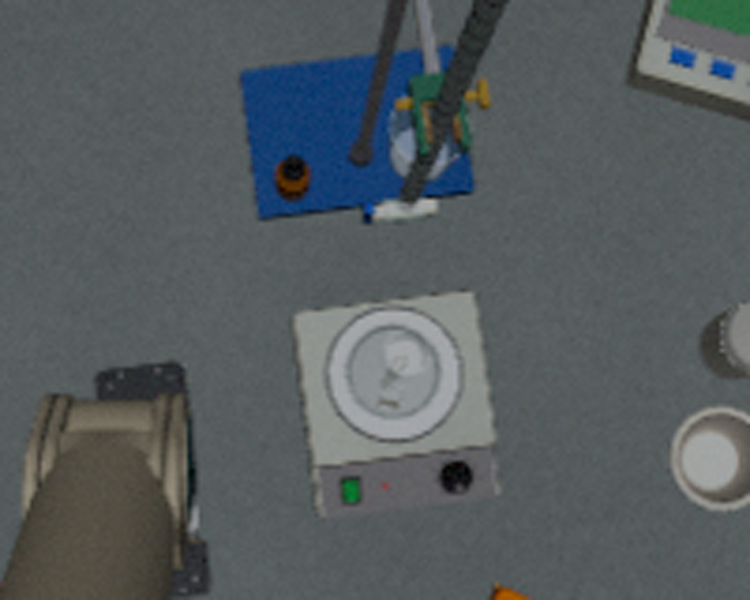

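```bash
cat > m.py <<'E'
from h import *
def top(pts,s=3.75,o=(190,90),foot=((261,217),(473,192),(240,73),(360,156))):
    ci=env.camera_info('top')
    f=lambda x,y,z:onz(ci,o[0]+(x+.5)/s-.5,o[1]+(y+.5)/s-.5,z)[:2]
    L,R,B,rod=[f(*p,18) for p in foot]
    y=(L-R)/np.linalg.norm(L-R);x=np.array([y[1],-y[0]]);M=(L+R)/2
    print('mid',M.round(1),'yaw %.2f'%np.degrees(np.arctan2(x[1],x[0])))
    for n,u,v,z in pts:
        p=f(u,v,z);d=p-M;print(n,p.round(1),'stand',(d@x).round(1),(d@y).round(1))
E
python3 - <<'E'
from m import *
top([('rod',360,156,18),('plate',395,373,70),('bL',294,314,66),('bR',474,292,66),('fL',316,466,66),('fR',494,444,66),('mouth',404,352,210),('flaskbase',393,372,70)])
ci=env.camera_info('side')
g=lambda x,y,z:onz(ci,140+(x+.5)/3.75-.5,100+(y+.5)/3.75-.5,z)[:2]
L=g(222,444,18);R=g(250,266,18);y=(L-R)/np.linalg.norm(L-R);x=np.array([y[1],-y[0]]);M=(L+R)/2
print('side',L,R,np.linalg.norm(L-R),'yaw',np.degrees(np.arctan2(x[1],x[0])),M)
for n,p in(('mouth',g(416,204,210)),('bR',g(349,253,66)),('bL',g(337,398,66)),('stopcock blue end',g(287,155,277)),('flaskbase',g(417,319,70))):
    print(n,p.round(1),((p-M)@x).round(1),((p-M)@y).round(1))
E
```

```text
mid [741.3 -84.9] yaw 5.96
rod [786.6 -79.4] stand 45.6 0.7
plate [ 580.8 -101.3] stand -161.4 0.3
bL [634.2 -15.3] stand -99.3 80.4
bR [ 651.1 -172.4] stand -98.8 -77.7
fL [502.  -31.8] stand -232.6 77.7
fR [ 518.3 -185.6] stand -232.3 -77.0
mouth [581.6 -95.8] stand -160.0 5.7
flaskbase [581.7 -99.6] stand -160.3 1.9
side [729.83084668  23.26163614] [ 753.41193176 -178.58162522] 203.2160666239228 yaw 6.663583826585692 [741.62138922 -77.65999454]
mouth [582.9 -94.2] -159.5 2.0
bR [ 656.  -165.5] -95.2 -77.3
bL [634.6  -4. ] -97.8 85.6
stopcock blue end [675.  -63.8] -64.6 21.5
flaskbase [583.1 -95.5] -159.5 0.6
```

```bash

python3 -m crank '[{"dx":-0.4,"dy":-0.2,"dz":0.9,"wx":0.01,"wy":0,"wz":0.14},{"dx":-0.4,"dy":-0.4,"dz":0.2,"wx":0,"wy":0,"wz":0.145},{"dx":-0.2,"dy":-0.5,"dz":0,"wx":0,"wy":0,"wz":0.145},{"dx":-0.2,"dy":-0.5,"dz":0,"wx":0,"wy":0,"wz":0.145},{"dx":-0.2,"dy":-0.5,"dz":0,"wx":0,"wy":0,"wz":0.145}]'
python3 -c "from h import *;st()"
```

```text
clock: 6.1
ee_pos: [434.5, 11.7, 121.7]
orientation: [-0.295, 0.641, 0.291, 0.646]
wrist_force: [0.5, -0.4, -0.4]
grip_width: 94.1
t6.10 tcp [434.5  11.7 121.7] down [ 0.008 -0.001 -1.   ] jaw deg 48.95 jawz 0.005 F [ 0.5 -0.4 -0.4] w94 j [-0.11  0.47  0.02  2.19 -0.01  0.48  0.78]
```

```bash

python3 -m crank '[{"dx":0,"dy":-0.5,"dz":0,"wx":0,"wy":0.005,"wz":0.145},{"dx":0,"dy":-0.5,"dz":0,"wx":0,"wy":0,"wz":0.145},{"dx":0,"dy":-0.5,"dz":0,"wx":0,"wy":0,"wz":0.145},{"dx":0,"dy":-0.5,"dz":0,"wx":0,"wy":0,"wz":0.145},{"dx":0,"dy":-0.5,"dz":0,"wx":0,"wy":0,"wz":0.145}]'
python3 -c "from h import *;st()"
```

```text
clock: 6.6
ee_pos: [434.2, -96.7, 121.0]
orientation: [0.51, -0.491, -0.506, -0.492]
wrist_force: [-0.3, 1.0, -0.0]
grip_width: 94.0
t6.60 tcp [434.2 -96.7 121. ] down [ 0.005 -0.003 -1.   ] jaw deg 91.86 jawz -0.004 F [-0.3  1.  -0. ] w94 j [ 0.31  0.49 -0.22  2.16  0.22  0.51  1.53]
```

```bash

python3 -m crank '[{"dx":-0.2,"dy":-0.3,"dz":-0.2,"wx":0,"wy":0.005,"wz":0.073},{"dx":-0.1,"dy":0,"dz":-0.6,"wx":0,"wy":0,"wz":0},{"dx":-0.05,"dy":0,"dz":-0.7,"wx":0,"wy":0,"wz":0},{"dx":-0.05,"dy":0,"dz":-0.7,"wx":0,"wy":0,"wz":0},{"dx":0,"dy":0,"dz":0,"wx":0,"wy":0,"wz":0}]'
python3 - <<'E'
from h import *
st()
im,d=env.get_image('wrist');cv2.imwrite('pics/wrist5.png',im)
im,d=env.get_image('side');cv2.imwrite('pics/side5.png',cv2.resize(im[100:260,140:340],(750,600),interpolation=2))
E
```

```text
clock: 7.1
ee_pos: [419.9, -119.1, 30.3]
orientation: [0.528, -0.476, -0.52, -0.474]
wrist_force: [0.0, 0.6, 0.5]
grip_width: 93.9
t7.10 tcp [ 419.9 -119.1   30.3] down [ 0.006 -0.01  -1.   ] jaw deg 95.62 jawz -0.011 F [0.  0.6 0.5] w94 j [ 0.29  0.66 -0.12  2.24  0.35  0.25  1.52]
```

View pics/wrist5.png

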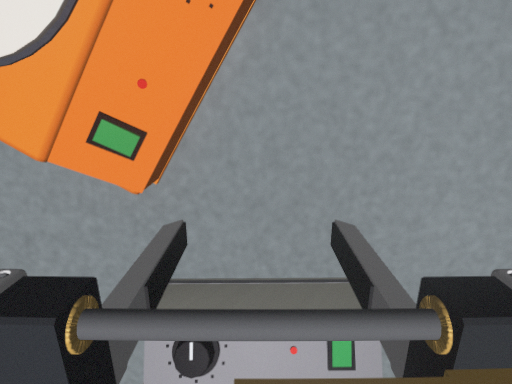

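View pics/side5.png

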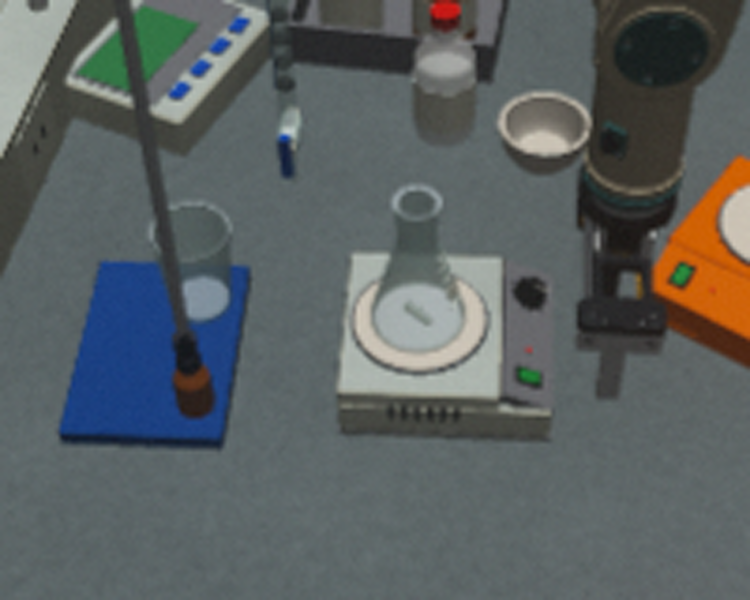

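```bash

python3 -m crank '[{"dx":0.3,"dy":0.15,"dz":-0.1,"wx":0.01,"wy":0.005,"wz":0.01},{"dx":0.3,"dy":0.03,"dz":0,"wx":0,"wy":0,"wz":0},{"dx":0.15,"dy":0.02,"dz":0,"wx":0,"wy":0,"wz":0},{"dx":0.15,"dy":0.02,"dz":0,"wx":0,"wy":0,"wz":0}]'
python3 -c "from h import *;st()"
```

```text
clock: 7.6
ee_pos: [460.4, -111.4, 32.9]
orientation: [0.529, -0.471, -0.523, -0.474]
wrist_force: [-4.4, 0.2, -2.1]
grip_width: 94.0
t7.60 tcp [ 460.4 -111.4   32.9] down [ 0.009 -0.003 -1.   ] jaw deg 96.16 jawz -0.004 F [-4.4  0.2 -2.1] w94 j [ 0.29  0.68 -0.16  2.14  0.33  0.33  1.53]
```

```bash

python3 -m crank '[{"dx":0.2,"dy":0.02,"dz":-0.15,"wx":0,"wy":0.005,"wz":0},{"dx":0.25,"dy":0.03,"dz":-0.1,"wx":0,"wy":0.005,"wz":0},{"dx":0.25,"dy":0.03,"dz":-0.1,"wx":0,"wy":0,"wz":0},{"dx":0.25,"dy":0.03,"dz":-0.05,"wx":0,"wy":0,"wz":0},{"dx":0.25,"dy":0.03,"dz":0,"wx":0,"wy":0,"wz":0}]'
python3 -c "from h import *;st()"
python3 -m crank '[{"dx":0.25,"dy":0.03,"dz":0,"wx":0,"wy":0,"wz":0},{"dx":0.2,"dy":0.02,"dz":0,"wx":0,"wy":0,"wz":0},{"dx":0,"dy":0,"dz":0,"wx":0,"wy":0,"wz":0}]'
python3 - <<'E'
from h import *
st()
im,d=env.get_image('side');cv2.imwrite('pics/side6.png',cv2.resize(im[100:260,140:340],(750,600),interpolation=2))
im,d=env.get_image('top');cv2.imwrite('pics/top6.png',cv2.resize(im[90:250,190:390],(750,600),interpolation=2))
E
```

```text
clock: 8.1
ee_pos: [465.0, -111.5, 17.0]
orientation: [-0.505, 0.497, 0.543, 0.45]
wrist_force: [-14.3, -1.5, 12.1]
grip_width: 94.0
t8.10 tcp [ 465.  -111.5   17. ] down [-0.084 -0.013 -0.996] jaw deg 95.83 jawz -0.005 F [-14.3  -1.5  12.1] w94 j [ 0.27  0.74 -0.17  2.05  0.31  0.46  1.53]
clock: 8.4
ee_pos: [463.9, -111.6, 17.7]
orientation: [-0.495, 0.507, 0.551, 0.44]
wrist_force: [0.2, -0.6, 1.1]
grip_width: 94.1
t8.40 tcp [ 463.9 -111.6   17.7] down [-0.121 -0.017 -0.992] jaw deg 95.72 jawz -0.005 F [ 0.2 -0.6  1.1] w94 j [ 0.26  0.75 -0.17  2.02  0.3   0.52  1.53]
```

View pics/side6.png

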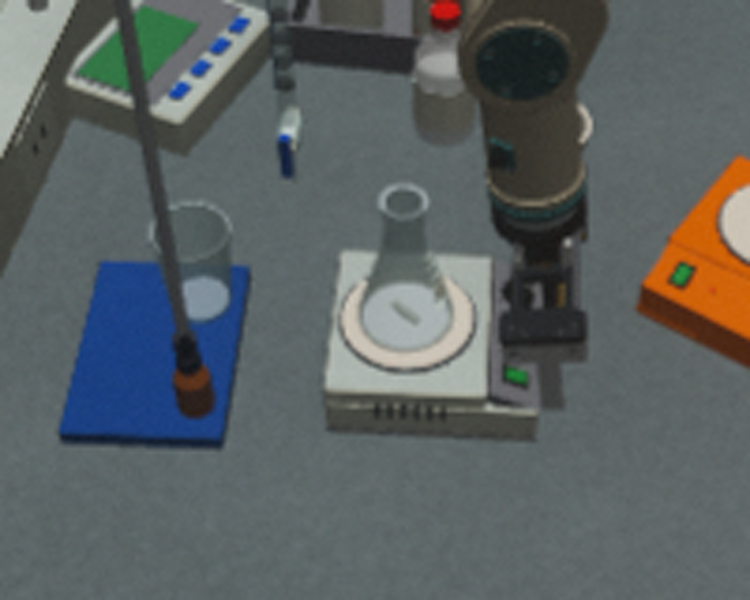

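View pics/top6.png

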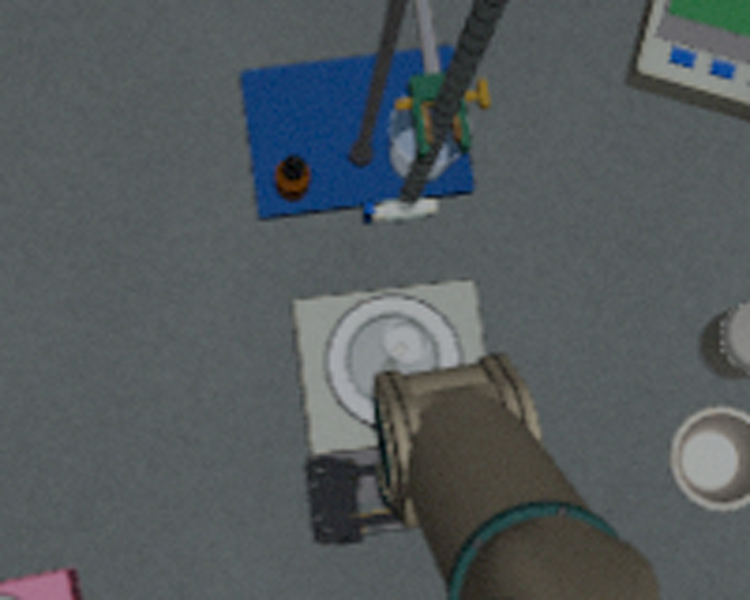

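```bash

python3 -m crank '[{"dx":-0.3,"dy":-0.03,"dz":0.15,"wx":0,"wy":-0.06,"wz":0},{"dx":-0.1,"dy":0,"dz":0.1,"wx":0.015,"wy":-0.07,"wz":0.005},{"dx":0,"dy":0,"dz":0,"wx":0,"wy":0,"wz":0}]'
python3 -c "from h import *;st()"
```

```text
clock: 8.8
ee_pos: [452.8, -112.4, 28.5]
orientation: [0.532, -0.468, -0.519, -0.478]
wrist_force: [0.7, -0.6, -0.2]
grip_width: 93.9
t8.80 tcp [ 452.8 -112.4   28.5] down [ 0.022 -0.001 -1.   ] jaw deg 95.99 jawz -0.004 F [ 0.7 -0.6 -0.2] w94 j [ 0.29  0.68 -0.15  2.18  0.34  0.28  1.52]
```

```bash

python3 -m crank '[{"dx":0.25,"dy":0.03,"dz":0,"wx":0,"wy":0,"wz":0},{"dx":0.15,"dy":0.02,"dz":-0.05,"wx":0,"wy":0,"wz":0},{"dx":0.15,"dy":0.02,"dz":0,"wx":0,"wy":0,"wz":0}]'
python3 -c "from h import *;st()"
python3 -m crank '[{"dx":0.2,"dy":0.02,"dz":0,"wx":0,"wy":-0.01,"wz":0},{"dx":0.2,"dy":0.02,"dz":0,"wx":0,"wy":-0.01,"wz":0}]'
python3 -c "from h import *;st()"
```

```text
clock: 9.1
ee_pos: [470.2, -110.8, 26.1]
orientation: [0.527, -0.474, -0.522, -0.474]
wrist_force: [-14.5, -1.1, 11.8]
grip_width: 94.2
t9.10 tcp [ 470.2 -110.8   26.1] down [ 0.005 -0.004 -1.   ] jaw deg 95.80 jawz -0.005 F [-14.5  -1.1  11.8] w94 j [ 0.28  0.7  -0.16  2.12  0.33  0.34  1.52]
clock: 9.3
ee_pos: [474.0, -110.4, 24.2]
orientation: [0.525, -0.477, -0.524, -0.472]
wrist_force: [-13.3, -1.9, 10.7]
grip_width: 94.2
t9.30 tcp [ 474.  -110.4   24.2] down [-0.004 -0.007 -1.   ] jaw deg 95.70 jawz -0.007 F [-13.3  -1.9  10.7] w94 j [ 0.27  0.71 -0.16  2.1   0.33  0.36  1.51]
```

```bash

python3 -m crank '[{"dx":0.2,"dy":0.02,"dz":0.1,"wx":0,"wy":-0.01,"wz":0},{"dx":0.2,"dy":0.02,"dz":0.08,"wx":0,"wy":-0.01,"wz":0}]'
python3 -c "from h import *;st()"
```

```text
clock: 9.5
ee_pos: [485.9, -108.6, 29.1]
orientation: [0.527, -0.476, -0.522, -0.473]
wrist_force: [-2.6, 0.1, -3.8]
grip_width: 94.5
t9.50 tcp [ 485.9 -108.6   29.1] down [ 0.002 -0.008 -1.   ] jaw deg 95.67 jawz -0.008 F [-2.6  0.1 -3.8] w94 j [ 0.27  0.71 -0.17  2.08  0.32  0.38  1.51]
```

```bash

python3 -m crank '[{"dx":0.2,"dy":0.02,"dz":0.03,"wx":0.005,"wy":0,"wz":0.003},{"dx":0.22,"dy":0.02,"dz":0.03,"wx":0,"wy":-0.005,"wz":0}]'
python3 -c "from h import *;st()"
python3 -m crank '[{"dx":0.22,"dy":0.02,"dz":0.03,"wx":0.003,"wy":-0.005,"wz":0.003},{"dx":0.22,"dy":0.02,"dz":0.03,"wx":0,"wy":-0.005,"wz":0}]'
python3 -c "from h import *;st()"
```

```text
clock: 9.7
ee_pos: [503.1, -106.6, 30.5]
orientation: [0.526, -0.474, -0.524, -0.474]
wrist_force: [-4.8, -0.7, -3.0]
grip_width: 93.7
t9.70 tcp [ 503.1 -106.6   30.5] down [ 0.003 -0.002 -1.   ] jaw deg 95.86 jawz -0.003 F [-4.8 -0.7 -3. ] w94 j [ 0.28  0.72 -0.19  2.03  0.31  0.42  1.52]
clock: 9.9
ee_pos: [522.5, -104.7, 32.5]
orientation: [0.529, -0.469, -0.523, -0.476]
wrist_force: [-3.5, -1.0, -2.3]
grip_width: 94.2
t9.90 tcp [ 522.5 -104.7   32.5] down [ 0.013  0.001 -1.   ] jaw deg 96.06 jawz -0.000 F [-3.5 -1.  -2.3] w94 j [ 0.28  0.73 -0.2   1.99  0.3   0.44  1.53]
```

```bash

python3 -m crank '[{"dx":0.2,"dy":0.02,"dz":-0.02,"wx":0,"wy":0,"wz":0.003},{"dx":0.15,"dy":0.02,"dz":0,"wx":0,"wy":0,"wz":0}]'
python3 - <<'E'
from h import *
st()
im,d=env.get_image('side');cv2.imwrite('pics/side7.png',cv2.resize(im[100:260,140:340],(750,600),interpolation=2))
im,d=env.get_image('top');cv2.imwrite('pics/top7.png',cv2.resize(im[90:250,190:390],(750,600),interpolation=2))
E
```

```text
clock: 10.1
ee_pos: [538.5, -102.9, 31.8]
orientation: [0.53, -0.468, -0.523, -0.476]
wrist_force: [-4.5, -0.1, -2.6]
grip_width: 94.3
t10.10 tcp [ 538.5 -102.9   31.8] down [ 0.014  0.002 -1.   ] jaw deg 96.24 jawz 0.000 F [-4.5 -0.1 -2.6] w94 j [ 0.27  0.74 -0.2   1.95  0.3   0.47  1.53]
```

View pics/side7.png

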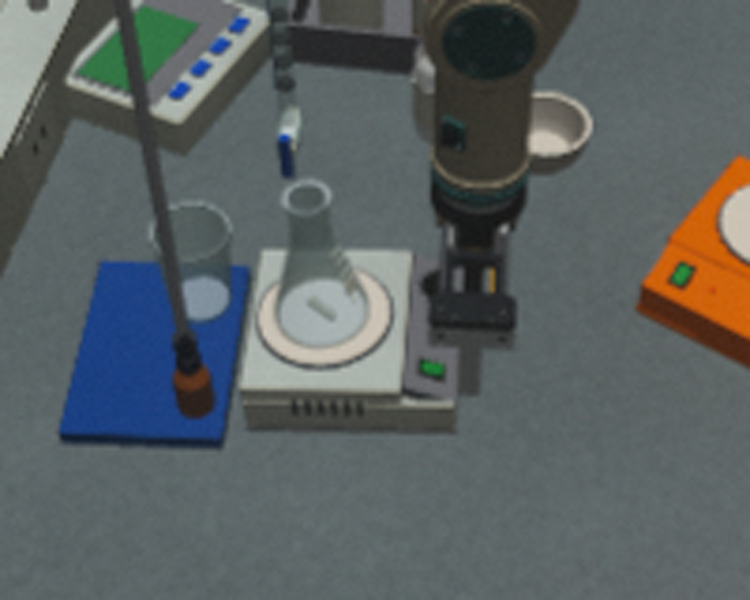

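View pics/top7.png

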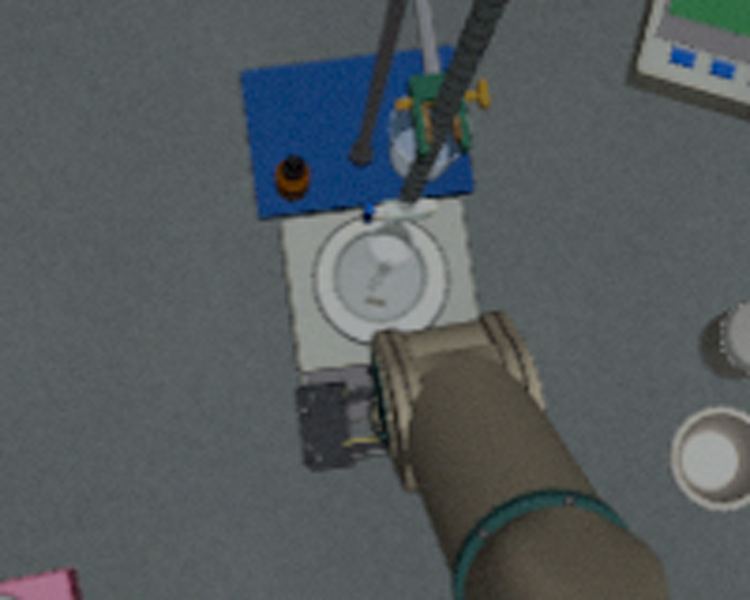

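```bash

python3 - <<'E'
from m import *
top([('plate',382,280,70),('bL',281,220,66),('bR',464,198,66),('flaskbase',380,277,70)])
ci=env.camera_info('side')
g=lambda x,y,z:onz(ci,140+(x+.5)/3.75-.5,100+(y+.5)/3.75-.5,z)[:2]
L=g(222,444,18);R=g(250,266,18);y=(L-R)/np.linalg.norm(L-R);x=np.array([y[1],-y[0]]);M=(L+R)/2
for n,p in(('mouth',g(306,198,210)),('bR',g(259,250,66)),('bL',g(242,392,66)),('flaskbase',g(322,314,70)),('plate',g(324,316,70))):
    print(n,p.round(1),((p-M)@x).round(1),((p-M)@y).round(1))
E
```

```text
mid [741.3 -84.9] yaw 5.96
plate [662.2 -92.1] stand -79.4 1.0
bL [717.6  -5.4] stand -15.4 81.5
bR [ 734.8 -166.4] stand -15.0 -80.5
flaskbase [664.9 -90.5] stand -76.6 2.4
mouth [669.5 -86.9] -72.7 -0.8
bR [ 735.7 -156.3] -15.0 -77.4
bL [713.1   2.4] -19.0 82.8
flaskbase [664.3 -88.1] -78.0 -1.4
plate [662.1 -86.2] -79.9 0.8
```

```bash

python3 -m crank '[{"dx":0.12,"dy":0.01,"dz":0,"wx":0,"wy":0,"wz":0},{"dx":0.1,"dy":0.01,"dz":0,"wx":0,"wy":0,"wz":0}]'
python3 -c "from h import *;st()"
python3 -m crank '[{"dx":0.08,"dy":0.01,"dz":0,"wx":0,"wy":0,"wz":0}]'
python3 -m crank '[{"dx":0.08,"dy":0.01,"dz":0,"wx":0,"wy":0,"wz":0}]'
```

```text
clock: 10.4
ee_pos: [542.7, -102.4, 32.4]
orientation: [0.528, -0.471, -0.525, -0.473]
wrist_force: [-9.0, -0.5, 6.2]
grip_width: 94.0
t10.40 tcp [ 542.7 -102.4   32.4] down [ 0.005  0.    -1.   ] jaw deg 96.24 jawz -0.000 F [-9.  -0.5  6.2] w94 j [ 0.27  0.75 -0.21  1.93  0.3   0.49  1.53]
clock: 10.5
ee_pos: [542.6, -102.5, 32.5]
orientation: [-0.526, 0.473, 0.527, 0.472]
wrist_force: [-7.7, -0.3, 4.6]
grip_width: 94.0
clock: 10.6
ee_pos: [542.5, -102.5, 32.5]
orientation: [-0.525, 0.474, 0.528, 0.47]
wrist_force: [-8.3, -0.6, 4.3]
grip_width: 94.1
```

```bash

python3 -m crank '[{"dx":0.15,"dy":0.015,"dz":0.08,"wx":0,"wy":-0.008,"wz":0}]'
python3 -m crank '[{"dx":0.15,"dy":0.015,"dz":0.03,"wx":0,"wy":-0.005,"wz":0}]'
python3 -c "from h import *;st()"
```

```text
clock: 10.7
ee_pos: [546.3, -102.1, 35.3]
orientation: [-0.526, 0.474, 0.527, 0.471]
wrist_force: [-3.6, -1.3, -2.8]
grip_width: 94.4
clock: 10.8
ee_pos: [551.6, -101.5, 36.6]
orientation: [0.527, -0.473, -0.526, -0.472]
wrist_force: [-3.8, 0.2, -2.1]
grip_width: 93.9
t10.80 tcp [ 551.6 -101.5   36.6] down [ 0.    -0.002 -1.   ] jaw deg 96.22 jawz -0.002 F [-3.8  0.2 -2.1] w94 j [ 0.27  0.75 -0.21  1.9   0.29  0.52  1.54]
```

```bash

python3 -m crank '[{"dx":0.12,"dy":0.01,"dz":0,"wx":0,"wy":-0.005,"wz":0}]'
python3 -m crank '[{"dx":0.15,"dy":0.015,"dz":0.02,"wx":0,"wy":-0.005,"wz":0}]'
python3 - <<'E'
from h import *
st()
im,d=env.get_image('side');cv2.imwrite('pics/side8.png',cv2.resize(im[100:260,140:340],(750,600),interpolation=2))
im,d=env.get_image('top');cv2.imwrite('pics/top8.png',cv2.resize(im[90:250,190:390],(750,600),interpolation=2))
E
```

```text
clock: 10.9
ee_pos: [556.1, -101.2, 36.6]
orientation: [0.528, -0.472, -0.525, -0.472]
wrist_force: [-11.1, -2.9, -0.7]
grip_width: 94.0
clock: 11.0
ee_pos: [556.0, -101.3, 36.1]
orientation: [0.526, -0.474, -0.526, -0.47]
wrist_force: [-17.7, -2.5, -0.2]
grip_width: 94.3
t11.00 tcp [ 556.  -101.3   36.1] down [-0.003 -0.004 -1.   ] jaw deg 96.24 jawz -0.003 F [-17.7  -2.5  -0.2] w94 j [ 0.26  0.75 -0.21  1.88  0.29  0.54  1.54]
```

View pics/side8.png

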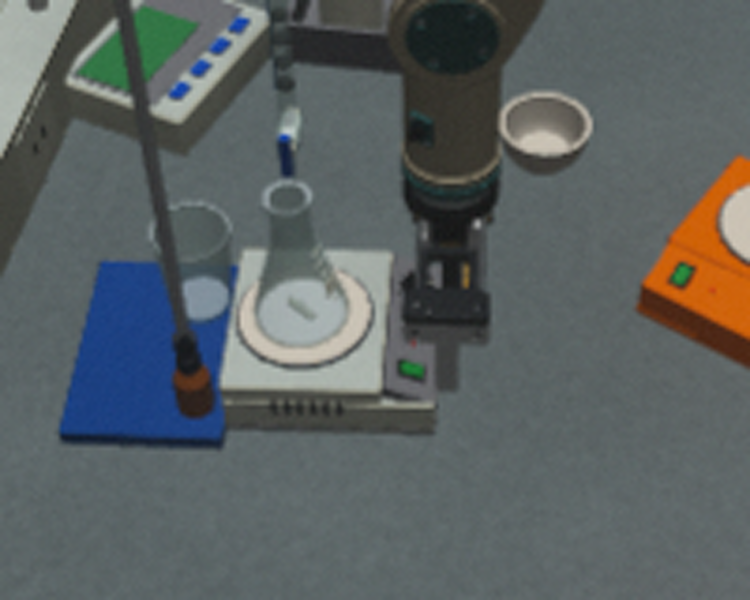

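View pics/top8.png

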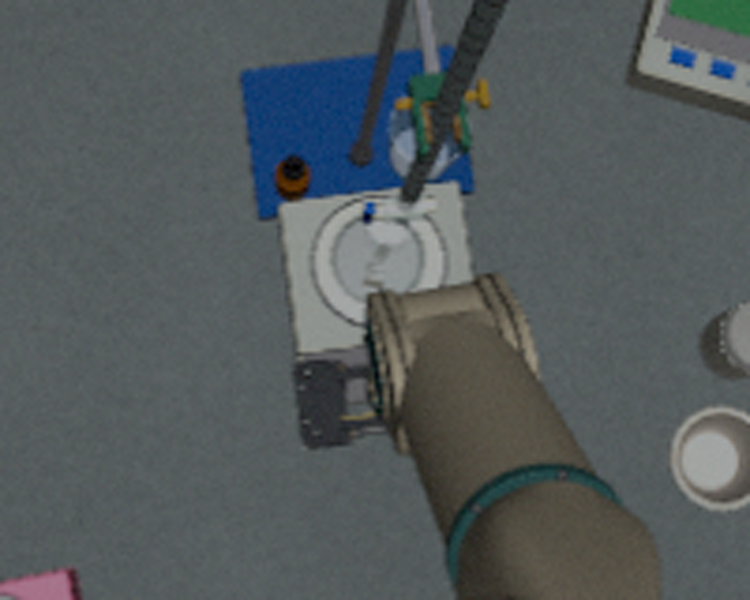

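```bash

python3 -m crank '[{"dx":-0.3,"dy":-0.03,"dz":0,"wx":0,"wy":0,"wz":0},{"dx":-0.7,"dy":-0.07,"dz":0,"wx":0,"wy":0,"wz":0},{"dx":-0.8,"dy":-0.08,"dz":0.2,"wx":0,"wy":0,"wz":0},{"dx":-0.7,"dy":-0.07,"dz":0.3,"wx":0,"wy":0,"wz":0},{"dx":-0.1,"dy":-0.9,"dz":0.9,"wx":0,"wy":0,"wz":0}]'
python3 - <<'E'
from h import *
st()
im,d=env.get_image('side');cv2.imwrite('pics/side9.png',cv2.resize(im[100:260,140:340],(750,600),interpolation=2))
im,d=env.get_image('top');cv2.imwrite('pics/top9.png',cv2.resize(im[90:250,190:390],(750,600),interpolation=2))
im,d=env.get_image('wrist');cv2.imwrite('pics/wrist9.png',im)
E
```

```text
clock: 11.6
ee_pos: [462.3, -139.5, 91.6]
orientation: [0.534, -0.464, -0.525, -0.474]
wrist_force: [1.3, -0.9, 0.8]
grip_width: 93.9
t11.60 tcp [ 462.3 -139.5   91.6] down [ 0.018  0.003 -1.   ] jaw deg 96.97 jawz 0.000 F [ 1.3 -0.9  0.8] w94 j [ 0.42  0.58 -0.26  2.09  0.3   0.49  1.63]
```

View pics/side9.png

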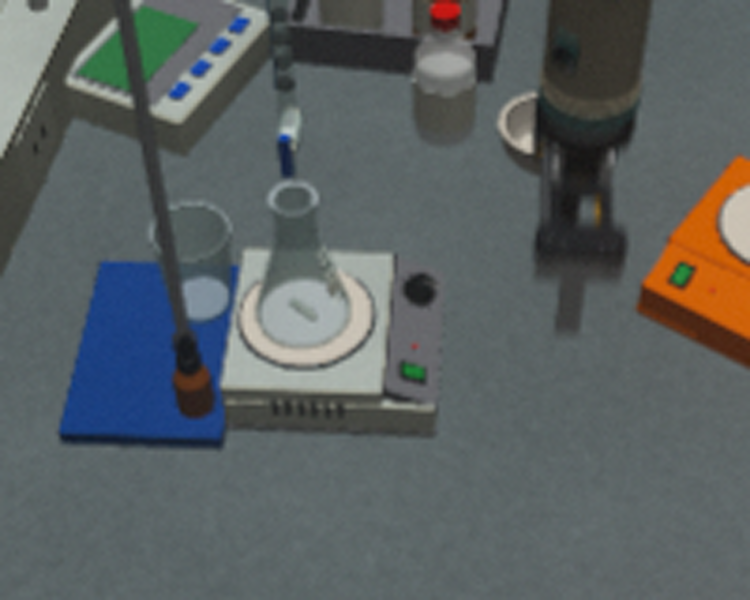

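View pics/top9.png

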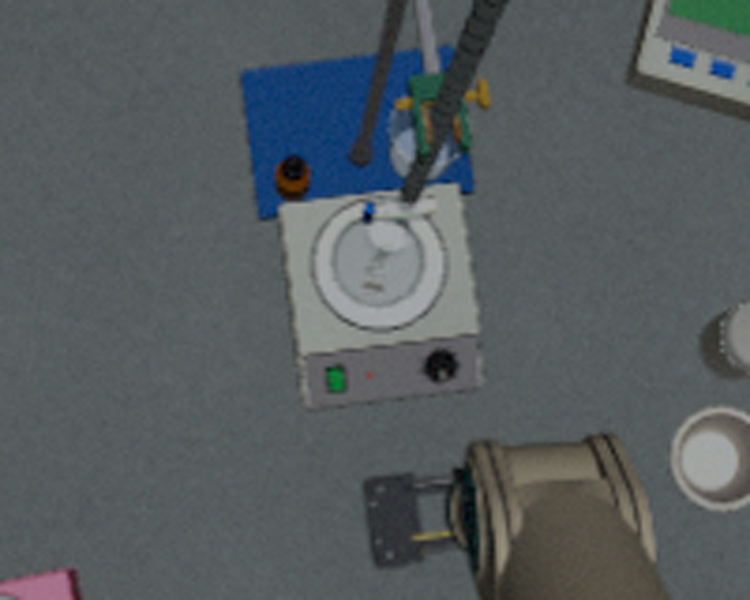

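```bash

python3 - <<'E'
from m import *
top([('plate',380,262,70),('bL',279,203,66),('bR',460,183,66),('flaskbase',378,260,70),('rod',360,156,18),('mouth',390,235,210)])
ci=env.camera_info('side')
g=lambda x,y,z:onz(ci,140+(x+.5)/3.75-.5,100+(y+.5)/3.75-.5,z)[:2]
L=g(222,444,18);R=g(250,266,18);y=(L-R)/np.linalg.norm(L-R);x=np.array([y[1],-y[0]]);M=(L+R)/2
for n,p in(('mouth',g(293,197.5,210)),('bR',g(243,249,66)),('bL',g(222,389,66)),('flaskbase',g(303,313,70)),('plate',g(306,316,70)),('blue stopcock end',g(287,155,277))):
    print(n,p.round(1),((p-M)@x).round(1),((p-M)@y).round(1))
for im in ('side9','side4'):
  pass
a=env.get_image('side')[0];cv2.imwrite('pics/side10.png',cv2.resize(a[130:230,180:280],(600,600),interpolation=2))
st()
E
```

```text
mid [741.3 -84.9] yaw 5.96
plate [678.1 -90.8] stand -63.5 0.7
bL [732.8  -4. ] stand -0.1 81.4
bR [ 748.3 -163.4] stand -1.2 -78.8
flaskbase [679.9 -89.1] stand -61.5 2.2
rod [786.6 -79.4] stand 45.6 0.7
mouth [672.9 -87.5] stand -68.4 4.5
mouth [679.7 -85.8] -62.4 -0.9
bR [ 750.  -155.2] -0.7 -78.0
bL [730.2   2. ] -2.1 80.4
flaskbase [680.6 -86.6] -61.7 -1.8
plate [677.3 -83.7] -64.6 1.4
blue stopcock end [675.  -63.8] -64.6 21.5
t11.80 tcp [ 467.8 -145.7   94. ] down [ 0.029 -0.002 -1.   ] jaw deg 96.31 jawz -0.005 F [ 0.3  0.3 -0.1] w94 j [ 0.43  0.58 -0.26  2.08  0.3   0.48  1.63]
```

View pics/side10.png

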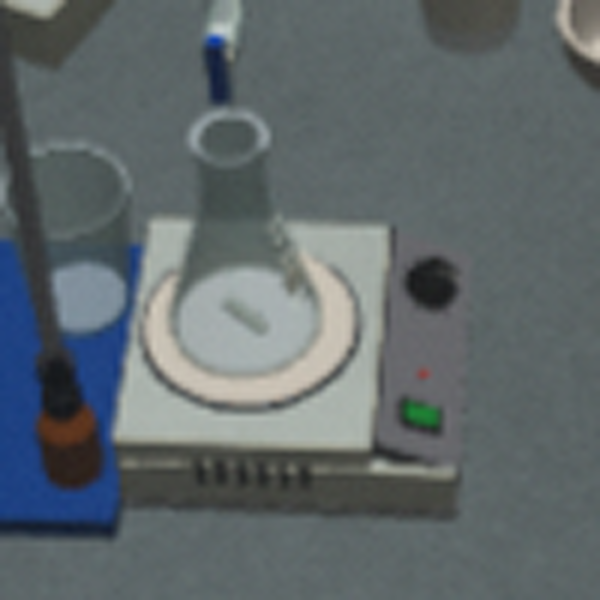

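View pics/wrist9.png

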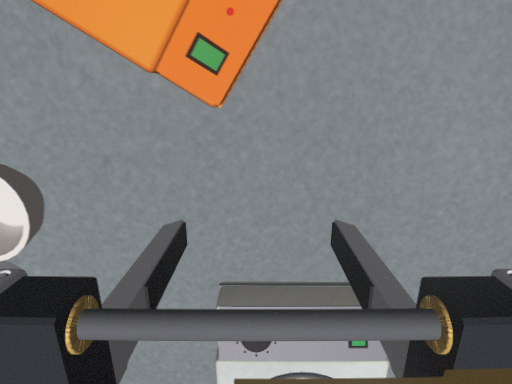

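```bash

python3 -m crank '[{"dx":-0.4,"dy":0,"dz":0.5,"wx":0,"wy":0,"wz":0},{"dx":0,"dy":0,"dz":0,"wx":0,"wy":0,"wz":0},{"dx":0,"dy":0,"dz":0,"wx":0,"wy":0,"wz":0}]'
python3 -c "
from h import *
st();print(env.close_job())"
```

```text
clock: 12.1
ee_pos: [457.1, -142.4, 113.7]
orientation: [0.538, -0.462, -0.518, -0.479]
wrist_force: [0.7, 0.1, 0.3]
grip_width: 94.3
t12.10 tcp [ 457.1 -142.4  113.7] down [ 0.037  0.    -0.999] jaw deg 96.59 jawz -0.004 F [0.7 0.1 0.3] w94 j [ 0.45  0.53 -0.28  2.1   0.28  0.51  1.65]
the job is handed in; nothing more can be done
None
```

I pushed the stirrer's left side about 175 mm sideways and turned it about 3° to match the stand. Then I pushed its front face about 97 mm forward until it met the foot, and took the hand away. I used the two open fingers throughout. The job was handed in at 12.1 s, and no verdict was reported.

- **Back face:** in the last pictures both ends were within about 2 mm of the foot's front edge (top camera 0 and -1 mm, side camera -2 and -1 mm).
- **Flask:** it was upright on the plate. Its mouth was about 3 mm from the burette tip by the side camera and about 6 mm by the top camera. The tip position comes from the stand's dimensions, because the tip itself could not be seen clearly.
- **Stand and bystanders:** the stand and the bottles and glassware in the final views showed no movement. I did not re-measure the wash bottle or the measuring cylinder after the push.
- **Camera disagreement:** the top and side cameras differed by about 6 mm in absolute y, so I used positions relative to the stand within each picture.
- **Pushing trouble:** early in the forward push the fingers slid down the front face and tilted by about 0.12 rad, with about 14 N on the wrist. I backed off, straightened the hand and carried on. The force was about 18 N when the stirrer met the foot, and I stopped there.

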